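# Hang a paddle on the free peg of a utensil carousel

## Robot

A 7-joint arm with a two-finger parallel gripper is mounted at the origin on a cart in front of the work surface, level with it; the furniture and walls round the work are solid. World frame = base frame: x ahead of the robot, y to its left, z up, the work surface at z = 0. Lengths are in m, angles in rad, forces in N, time in s.
With the tool pointing down it reaches from about 0.4 to 0.925 m from the base axis. Payload 4.1 kg.
Tool frame: the origin (TCP) lies at the very end of the fingers, on their centre line; the grasp point (between the pads) lies 19 mm behind it; z points along the fingers, y is the direction in which the jaws open and shut (so a half turn about z gives the same grasp; the last joint's range is limited). The gripper opens to 85 mm and grips with 20 to 120 N. Pads are 22 mm wide; open, the fingers measure 114 mm over their backs; the gripper's body (76 mm by 85 mm) begins 54 mm behind the grasp point. The pads swing forward as they close: fully open they stand 13 mm farther back than shut.
Start: joints at [1.23, 0.398, 0.045, 1.537, -0.019, 1.207, -0.051], TCP at [0.156, -0.631, 0.231] pointing down, gripper open.
Joint ranges: [-2.82, 2.82], [-0.49, 2.23], [-1.37, 1.46], [0, 2.46], [-1.36, 4.5], [0.23, 2], [-2.94, 2.94]. Speed limits (rad/s): [2.57, 2.57, 3.14, 3.14, 3.14, 3.14, 3.14].

## Interface

Orientations are given as a unit quaternion [x, y, z, w].
In Python, from station import ctrl, optics gives the robot as it stands. The module is installed in compiled form; this text tells all that it offers.
- The arm moves only by the shell command python3 -m creep 'ROWS' [FORCE]. ROWS is JSON, a list of rows, each an object with "dp": the shift along the world's x, y, z scaled (see below), a list of three; "rotation": the turn, a rotation vector about the world's x, y, z scaled (see below), a list of three; "jaw": the opening, from 0 (shut) to 1 (fully open). A call has 1 to 20 rows; each row shifts and turns the commanded pose from where the row before left it; what a row does not reach is not made up. The controller multiplies each number of a shift by 0.05 m and each number of a turn by 8 degrees. A row lasts 1/8 s, in which the tool goes at most 62.5 mm and 10.7 degrees, less where a joint would pass 70% of its speed; a pose out of reach is approached as far as the arm can. A call with a number of a shift or a turn outside -1 to 1 is refused whole. A call with a gripper value outside its range is refused whole. The fingers move at their own pace and stop on an object; FORCE is the grip in N (left out, the last holds). Time passes only in rows, so rows that do not move let the fingers close. It gives the time, the measured TCP pose, the force and the opening at its end, in the units of the state.
- ctrl.read_state(): the state, without advancing time (a new reading comes with each control period).
- optics.capture(name): name is "side" or "top" or "wrist"; returns a dict with "image" (384x512x3 uint8, blue, green, red), "K" (3x3 intrinsics, pixels), "k1" (the pictures are not rectified: a ray, as slopes to the right and down, at radius r is drawn at 1 + k1 r^2 times it, then the intrinsics apply), "extrinsics" (4x4, takes a point from camera to world coordinates); the wrist camera has in their place "hand_eye" (4x4, takes a point from camera to tool coordinates, whose origin is the TCP and whose axes are the flange's). Camera axes: x right, y down, z forward; pixel columns grow to the right and rows downward; lengths in m; the calibration is good to about 2 mm. A picture is of the moment at which its call begins: read the wrist's pose just before it. There is no depth.
- ctrl.sign_off(): hands the job in, once; it reports no verdict.
The state is a dict: "clock": time; "qpos": joint angles; "joint_velocities": joint speeds; "joint_efforts": joint torques, N m; "ee_pos": TCP position; "tcp_rot": TCP orientation; "wrist_force": force on the tool from outside, world axes, zero at the start; "ft_torque": the same for the moment, N m; "opening": opening from 0.0 (shut) to 1.0 (fully open).
Only numpy, scipy, OpenCV 4.12 (cv2) and the standard library are available. Lean on these libraries where they do the work, as an engineer would, in place of code of your own. Each camera call takes 0.05 s, during which the arm holds its last target.

## Task

The utensil carousel has four slanting pegs, three of them taken. Turn it until the free peg stands over the wooden pointer on its foot, then hang the paddle that lies on the table by its hole on that free peg, slid fully home against the hub and hanging straight down, and let go. The free peg must still be over the pointer at the end, the other paddles must stay on their pegs, and the scraper, brush and jar must stay where they are.

Things in the scene. Friction and masses are not known exactly. Their poses are not given: they have to be found in the camera images.
- paddle_grip (a point): wooden paddle lying flat on the table, 178 mm long: rectangular blade 62 x 66 x 7 mm, straight handle 24 mm wide and 14 mm thick, and a 36 x 36 x 5 mm end plate with a round hanging hole of 15.5 mm; about 0.1 kg. This point is the middle of the handle, half-way up (7 mm over the underside), close to the centre of mass; handle runs from 31 mm behind it (blade side) to 64 mm ahead of it (hole side). x points along the handle to the hole, z out of the top face
- paddle_hole (a point): centre of the paddle's hanging hole (15.5 mm wide), 80 mm from paddle_grip along its x, in the 5 mm end plate, 3.5 mm above the flat underside (the end plate lies 1 mm clear of the table) (hole axis = z); the end plate reaches 18 mm beyond this point along x. To slip over a slanting peg the paddle should be tilted, hole end up and underside towards the hub, at least 25 degrees off level (60 would be square to the peg): level, the 5 mm plate jams on the 8 mm peg
- pointer (a point): top of the dark wooden tongue that sticks out of the carousel's round fixed foot on the robot's side, 102 mm from the carousel's axis and 10 mm over the table; x points from here to the axis
- knob (a point): centre of the dark wooden bar knob on top of the carousel's column, on the vertical axis 303 mm above the table; the bar is 66 mm long (x), 22 mm thick (y), 36 mm high. The column (with hub, pegs and knob) turns without end either way with about 0.12 N m of friction, and stays where it is left
- peg0_root (a point): root of a peg, where a utensil hangs: on the peg's axis 3.5 mm outside the hub (wooden drum of 50 mm radius, 175 to 225 mm above the table), 202 mm above the table. The four steel pegs, 8 mm thick, point outward and 30 degrees up, 90 degrees apart round the column. The slope is so gentle that friction may stop a paddle part-way: it then has to be pushed home until it is felt to meet the hub
- peg0_tip (a point): outer end of the same peg: centre of its rounded end (9 mm across), 102 mm from the column's axis, 230 mm above the table
- peg1_root (a point): root of a peg, where a utensil hangs: on the peg's axis 3.5 mm outside the hub (wooden drum of 50 mm radius, 175 to 225 mm above the table), 202 mm above the table. The four steel pegs, 8 mm thick, point outward and 30 degrees up, 90 degrees apart round the column. The slope is so gentle that friction may stop a paddle part-way: it then has to be pushed home until it is felt to meet the hub
- peg1_tip (a point): outer end of the same peg: centre of its rounded end (9 mm across), 102 mm from the column's axis, 230 mm above the table
- peg2_root (a point): root of a peg, where a utensil hangs: on the peg's axis 3.5 mm outside the hub (wooden drum of 50 mm radius, 175 to 225 mm above the table), 202 mm above the table. The four steel pegs, 8 mm thick, point outward and 30 degrees up, 90 degrees apart round the column. The slope is so gentle that friction may stop a paddle part-way: it then has to be pushed home until it is felt to meet the hub
- peg2_tip (a point): outer end of the same peg: centre of its rounded end (9 mm across), 102 mm from the column's axis, 230 mm above the table
- peg3_root (a point): root of a peg, where a utensil hangs: on the peg's axis 3.5 mm outside the hub (wooden drum of 50 mm radius, 175 to 225 mm above the table), 202 mm above the table. The four steel pegs, 8 mm thick, point outward and 30 degrees up, 90 degrees apart round the column. The slope is so gentle that friction may stop a paddle part-way: it then has to be pushed home until it is felt to meet the hub
- peg3_tip (a point): outer end of the same peg: centre of its rounded end (9 mm across), 102 mm from the column's axis, 230 mm above the table
- hung_round_hole (a point): centre of the hanging hole of another wooden paddle, with a round blade, otherwise like the first; it hangs loose on one of the pegs, against the hub, blade down
- hung_narrow_hole (a point): centre of the hanging hole of another wooden paddle, with a narrow rectangular blade, otherwise like the first; it hangs loose on one of the pegs, against the hub, blade down
- hung_fork_hole (a point): centre of the hanging hole of another wooden paddle, with a three-pronged blade, otherwise like the first; it hangs loose on one of the pegs, against the hub, blade down
- dough_scraper: scraper with a wooden grip, 99 x 126 x 20 mm, a loose bystander on the table; origin at the centre of its underside
- flour_brush: wooden brush on its bristles, 197 x 39 x 46 mm, a loose bystander on the table; origin at the centre of its underside
- salt_jar: glass jar with a yellow lid, standing, 83 mm across and 185 mm high, a loose bystander on the table; origin at the centre of its underside
Mind the look-alikes: they are no part of the job. There is more than one size of the part that bears pointer; the job needs the larger.

How it is judged:
By the outcome, as a careful person would: the job done as asked, in the order asked, and still so for the second after the job is handed in, with the robot touching nothing.
It also fails if it takes over 61 s, if anything falls off the work surface, if the arm or the gripper's body presses on something with over 40 N, if the wrist force passes 120 N, or if a joint passes its speed limit or range.

## Working session

There is one attempt and no reset: what is moved stays moved. The work goes in short steps, Python scripts to look and compute and a shell command to move; the robot and the scene stay as the last step left them, time stands still between calls to the robot, and variables do not carry over. Pictures are saved under pics/ and viewed, and the job is handed in when it is done.

```bash
mkdir -p pics; ls; python3 - <<'E'
from station import ctrl, optics
import cv2, numpy as np
s=ctrl.read_state(); print(s)
for n in ["side","top","wrist"]:
    c=optics.capture(n); cv2.imwrite(f"pics/{n}0.png",c["image"]); print(n,c["K"],c["k1"],c.get("extrinsics",c.get("hand_eye")))
print(ctrl.read_state()["clock"])
E
```

```text
pics
{'clock': 0.0, 'qpos': array([ 1.23003359,  0.39920215,  0.04502873,  1.53787496, -0.01870979,
        1.20689871, -0.05069844]), 'joint_velocities': array([-1.49618711e-05,  7.95053434e-04,  1.08476331e-03,  1.32460342e-03,
        6.76889039e-04,  2.29415781e-04, -2.52042539e-03]), 'joint_efforts': array([-2.51683832e-04, -4.75116920e+01,  1.36432819e+00, -2.54226279e+01,
        1.15388466e-02,  9.50631016e-03,  9.67853509e-06]), 'ee_pos': array([ 0.15549499, -0.63047544,  0.23025904]), 'tcp_rot': array([ 9.92695328e-01,  1.20644202e-01, -1.80073766e-04, -9.64140410e-04]), 'wrist_force': array([0.48871532, 0.25327386, 0.37960964]), 'ft_torque': array([-0.01923194,  0.02945814,  0.03227837]), 'opening': 1.0007916886734354}
side [[357.47565363   0.         253.13278033]
 [  0.         357.47565363 202.2967136 ]
 [  0.           0.           1.        ]] -0.09071296414801992 [[-0.21805713 -0.40605197  0.88745303 -0.59602666]
 [-0.97561982  0.06755111 -0.20881285  0.23881532]
 [ 0.02484043 -0.9113499  -0.41088236  0.7350169 ]
 [ 0.          0.          0.          1.        ]]
top [[393.14057108   0.         254.86044827]
 [  0.         393.14057108 195.96397827]
 [  0.           0.           1.        ]] 0.039999756435728964 [[ 0.01909442 -0.99804386  0.05953029  0.51871959]
 [-0.99980172 -0.01872376  0.00677808 -0.03046833]
 [-0.00565019 -0.05964791 -0.99820349  1.59041264]
 [ 0.          0.          0.          1.        ]]
wrist [[344.99252489   0.         262.5774281 ]
 [  0.         344.99252489 192.30266296]
 [  0.           0.           1.        ]] -0.045960693044012686 [[ 7.62568647e-04 -9.54386421e-01 -2.98573236e-01  7.68411477e-02]
 [ 9.99999708e-01  7.11969518e-04  2.78237881e-04 -6.83684856e-04]
 [-5.29714126e-05 -2.98573361e-01  9.54386686e-01 -1.42931223e-01]
 [ 0.00000000e+00  0.00000000e+00  0.00000000e+00  1.00000000e+00]]
0.15
```

View pics/side0.png

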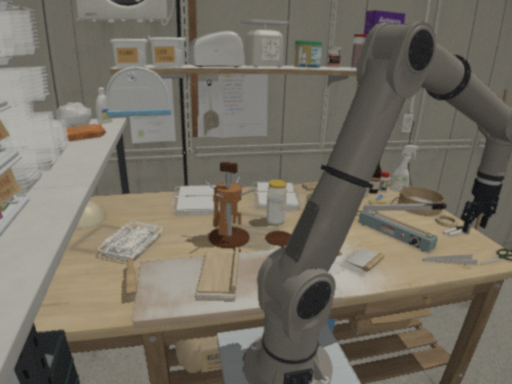

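View pics/top0.png

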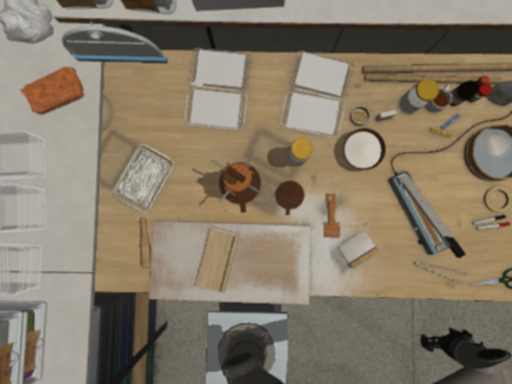

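View pics/wrist0.png

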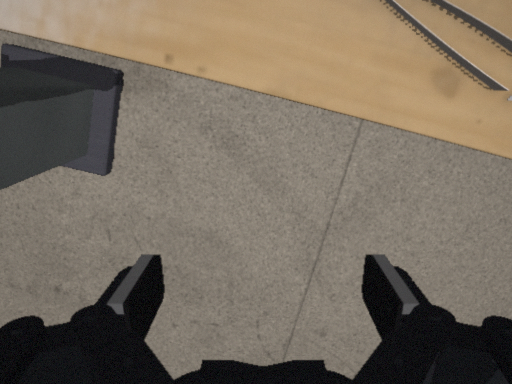

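```bash
python3 - <<'E'
import cv2
t=cv2.imread("pics/top0.png")
cv2.imwrite("pics/top0c.png",cv2.resize(t[145:275,190:390],None,fx=4,fy=4,interpolation=cv2.INTER_CUBIC))
t=cv2.imread("pics/side0.png")
cv2.imwrite("pics/side0c.png",cv2.resize(t[150:300,190:390],None,fx=4,fy=4,interpolation=cv2.INTER_CUBIC))
E
```

```text
(no output)
```

View pics/top0c.png

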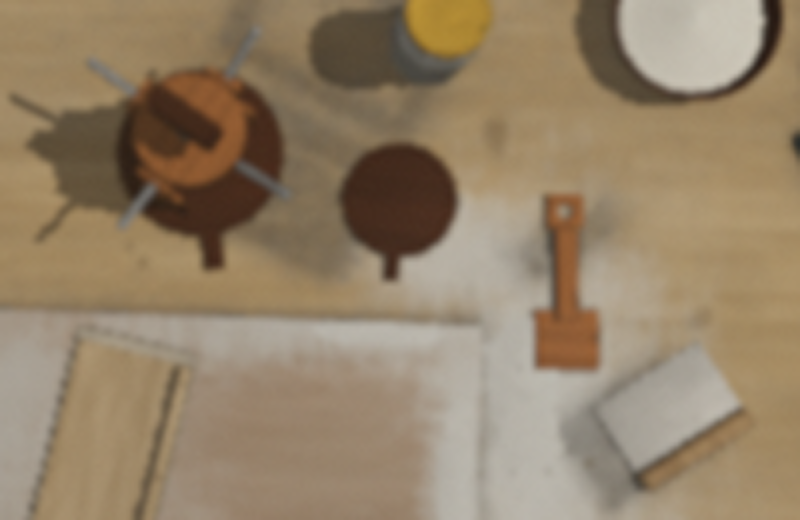

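View pics/side0c.png

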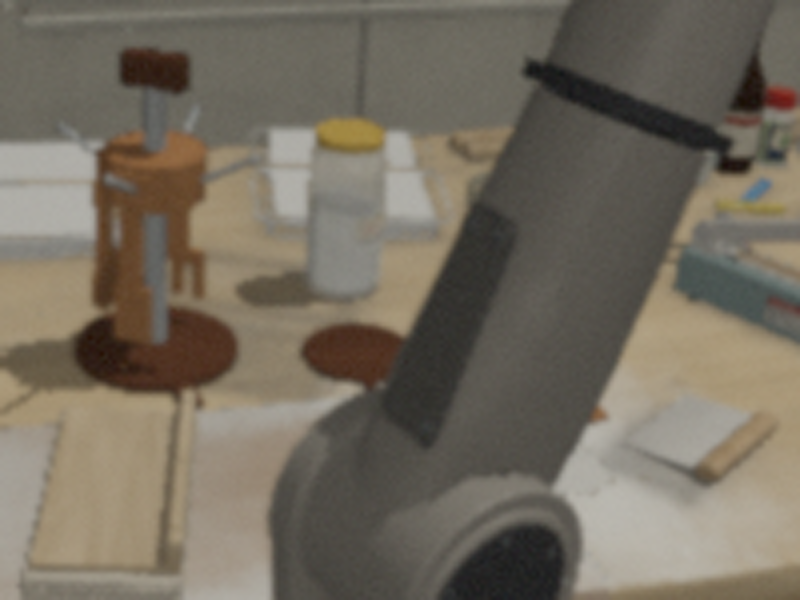

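```bash
cat > h.py <<'E'
import cv2, numpy as np
from station import ctrl, optics
from scipy.spatial.transform import Rotation as R
def ray(c,px,T):
    u=np.linalg.inv(c["K"])@np.array([px[0],px[1],1.]); d=u[:2].copy(); s=d.copy()
    for _ in range(30): s=d/(1+c["k1"]*(s@s))
    v=T[:3,:3]@np.array([s[0],s[1],1.]); return T[:3,3],v/np.linalg.norm(v)
def onz(c,px,z,T=None):
    o,v=ray(c,px,c["extrinsics"] if T is None else T); return o+v*(z-o[2])/v[2]
def wT(c,s):
    T=np.eye(4);T[:3,:3]=R.from_quat(s["tcp_rot"]).as_matrix();T[:3,3]=s["ee_pos"]; return T@c["hand_eye"]
def proj(c,P,T=None):
    T=c["extrinsics"] if T is None else T
    p=np.linalg.inv(T)@np.append(P,1); s=p[:2]/p[2]; s=s*(1+c["k1"]*(s@s)); return (c["K"]@np.append(s,1))[:2]
E
python3 - <<'E'
from h import *
c=optics.capture("top")
f=lambda x,y:(190+(x+.5)/4-.5,145+(y+.5)/4-.5)
def P(n,x,y,z): print(n,onz(c,f(x,y),z).round(4))
for n,x,y,z in [("foot",201,152,.008),("pointerend",213,268,.01),("tongL",203,268,.01),("tongR",223,268,.01),("tipUL",90,63,.23),("tipUR",258,32,.23),("tipLR",287,193,.23),("tipLL",122,225,.23),("knob",184,114,.321),("knobA",152,90,.321),("knobB",213,140,.321),
 ("hole",563,211,.006),("endL",546,196,.006),("endR",581,196,.006),("handlebot",566,308,.014),("blade",567,369,.007),("bladeL",536,368,.007),("bladeR",598,368,.007),("handletop",564,230,.014),
 ("bladeUL",536,311,.007),("bladeUR",598,311,.007)]: P(n,x,y,z)
s=cv2.resize(c["image"][145:215,190:280],None,fx=8,fy=8,interpolation=cv2.INTER_CUBIC);cv2.imwrite("pics/car.png",s)
E
```

```text
foot [0.6659 0.0419 0.008 ]
pointerend [0.549  0.0272 0.01  ]
tongL [0.5489 0.0373 0.01  ]
tongR [0.5492 0.0172 0.01  ]
tipUL [0.7213 0.13   0.23  ]
tipUR [ 0.7512 -0.0158  0.23  ]
tipLR [ 0.611  -0.0436  0.23  ]
tipLL [0.5806 0.0988 0.23  ]
knob [0.6675 0.042  0.321 ]
knobA [0.6866 0.0684 0.321 ]
knobB [0.6468 0.018  0.321 ]
hole [ 0.6132 -0.3238  0.006 ]
endL [ 0.628  -0.3066  0.006 ]
endR [ 0.6287 -0.3417  0.006 ]
handlebot [ 0.5159 -0.326   0.014 ]
blade [ 0.4551 -0.3287  0.007 ]
bladeL [ 0.4554 -0.2978  0.007 ]
bladeR [ 0.4567 -0.3595  0.007 ]
handletop [ 0.5937 -0.3235  0.014 ]
bladeUL [ 0.5123 -0.2974  0.007 ]
bladeUR [ 0.5135 -0.3592  0.007 ]
```

View pics/car.png

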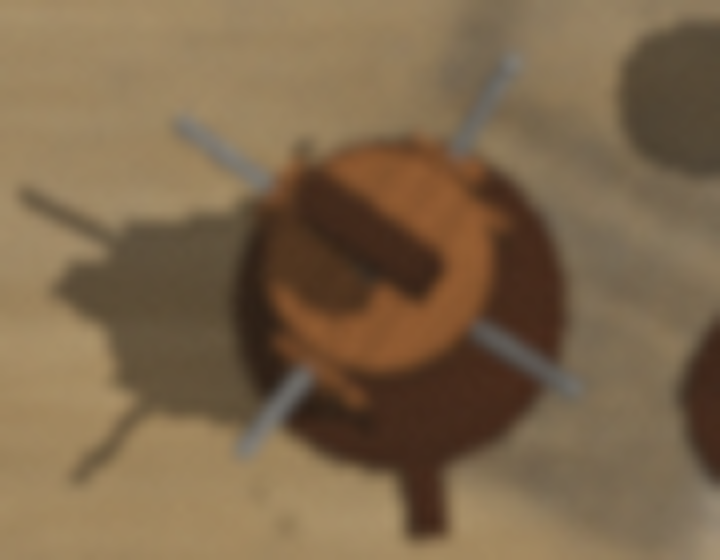

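The paddle candidates in the top picture are the brown paddle at (332,215), the cutting board at (217,258), the brush at (145,243) and the scraper at (357,249). I pick (332,215) because it has a hole, a straight handle and a square blade. For the foot, I pick the large disc at (240,183), which carries the carousel, rather than the small look-alike at (290,195). The bare peg is the lower-right one, with its tip at (261,193).

```bash
python3 -m creep '[{"dp":[0,0,1],"rotation":[0,0,0],"jaw":1},{"dp":[0,0,1],"rotation":[0,0,0],"jaw":1},{"dp":[0,0,1],"rotation":[0,0,0],"jaw":1},{"dp":[0,0,1],"rotation":[0,0,0],"jaw":1},{"dp":[0.74,0.97,0],"rotation":[0,0,0.375],"jaw":1},{"dp":[0.74,0.97,0],"rotation":[0,0,0.375],"jaw":1},{"dp":[0.74,0.97,0],"rotation":[0,0,0.375],"jaw":1},{"dp":[0.74,0.97,0],"rotation":[0,0,0.375],"jaw":1},{"dp":[0.74,0.97,0],"rotation":[0,0,0.375],"jaw":1},{"dp":[0.74,0.97,0],"rotation":[0,0,0.375],"jaw":1},{"dp":[0.74,0.97,0],"rotation":[0,0,0.375],"jaw":1},{"dp":[0.74,0.97,0],"rotation":[0,0,0.375],"jaw":1},{"dp":[0.74,0.97,0],"rotation":[0,0,0.375],"jaw":1},{"dp":[0.74,0.97,0],"rotation":[0,0,0.375],"jaw":1},{"dp":[0.74,0.97,0],"rotation":[0,0,0.375],"jaw":1},{"dp":[0.74,0.97,0],"rotation":[0,0,0.375],"jaw":1}]'
python3 - <<'E'
from h import *
s=ctrl.read_state(); print(s["ee_pos"],R.from_quat(s["tcp_rot"]).as_matrix().round(3),s["qpos"].round(3),s["clock"])
c=optics.capture("wrist");cv2.imwrite("pics/w1.png",c["image"])
np.savez("w1.npz",T=wT(c,s),K=c["K"],k1=c["k1"])
E
```

```text
clock: 2.2
ee_pos: [0.6005, -0.0478, 0.4313]
tcp_rot: [0.907, 0.422, -0.0, 0.0]
wrist_force: [0.5, -1.2, -0.3]
opening: 0.999
[ 0.60053346 -0.04780838  0.43131115] [[ 0.644  0.765  0.   ]
 [ 0.765 -0.644 -0.001]
 [-0.     0.    -1.   ]] [ 0.4    0.268 -0.519  1.31   0.132  1.597 -0.8  ] 2.2
```

View pics/w1.png

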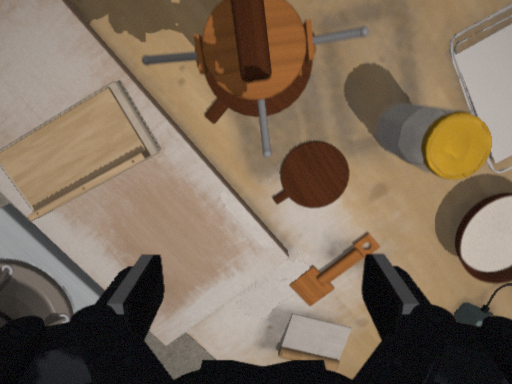

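The wrist view shows the free peg at (262,100) to (266,151) with no paddle on it. The pointer tongue is at (215,110), the knob bar at (252,40), and the paddle with its hole at (368,242).

```bash
python3 - <<'E'
from h import *
im=cv2.imread("pics/w1.png");cv2.imwrite("pics/w1c.png",cv2.resize(im[0:160,130:380],None,fx=3.2,fy=3.2,interpolation=cv2.INTER_CUBIC))
cv2.imwrite("pics/w1p.png",cv2.resize(im[220:320,270:400],None,fx=5,fy=5,interpolation=cv2.INTER_CUBIC))
E
```

```text
(no output)
```

View pics/w1c.png

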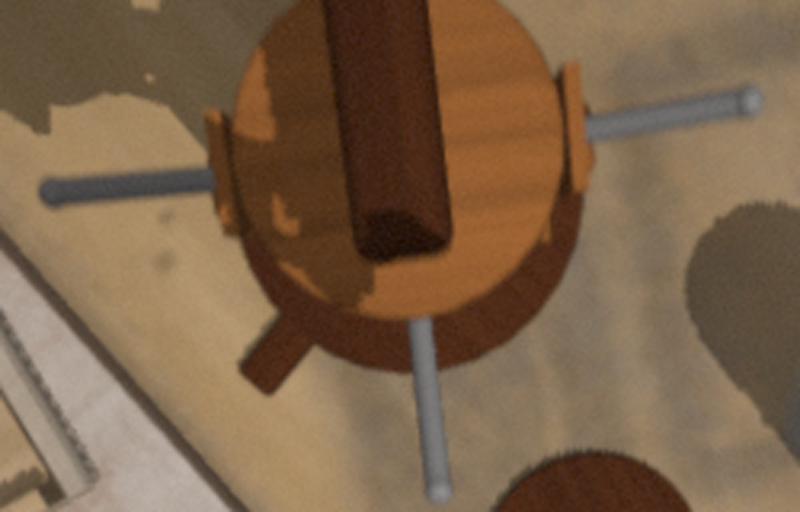

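View pics/w1p.png

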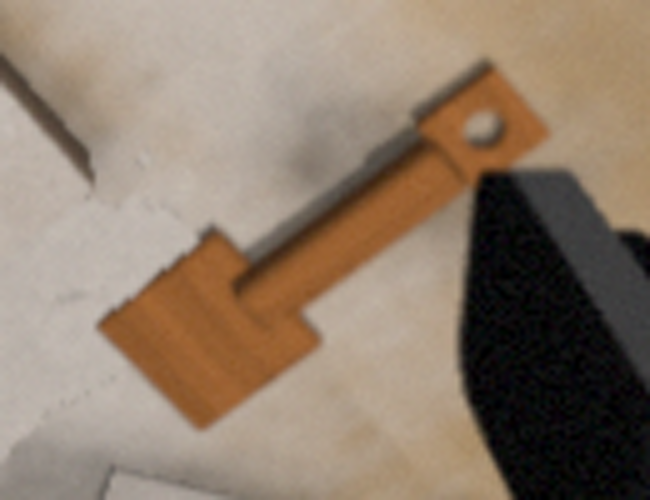

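```bash
python3 - <<'E'
from h import *
d=np.load("w1.npz");c={"K":d["K"],"k1":float(d["k1"])};T=d["T"]
f=lambda x,y:(130+(x+.5)/3.2-.5,(y+.5)/3.2-.5)
g=lambda x,y:(270+(x+.5)/5-.5,220+(y+.5)/5-.5)
Q={}
for n,p,z in [("tongA",f(241,370),.01),("tongB",f(269,394),.01),("rootA",f(281,315),.01),("rootB",f(314,345),.01),("tipF",f(438,490),.23),("tipL",f(50,190),.23),("tipR",f(749,101),.23),
("kL1",f(325,5),.321),("kL2",f(352,220),.321),("kR1",f(428,5),.321),("kR2",f(446,222),.321),
("hole",g(485,127),.006),("e1",g(488,62),.006),("e2",g(550,132),.006),("b1",g(203,430),.007),("b2",g(97,325),.007),("b3",g(322,342),.007),("b4",g(210,228),.007)]:
    Q[n]=onz(c,p,z,T); print(n,Q[n].round(4))
az=lambda v:np.degrees(np.arctan2(v[1],v[0]))
ax=(Q["tipL"]+Q["tipR"])/2; print("axis",ax, az(Q["tipF"]-ax),az(Q["tipR"]-Q["tipL"]), np.linalg.norm(Q["tipR"]-Q["tipL"]))
t=(Q["tongA"]+Q["tongB"])/2; r=(Q["rootA"]+Q["rootB"])/2
print("tongue",t,az(t-ax),az(t-r)); print("knob az",az(Q["kL1"]-Q["kL2"]),az(Q["kR1"]-Q["kR2"]))
print("paddle az",az(Q["hole"]-(Q["b1"]+Q["b2"])/2),np.linalg.norm(Q["hole"]-(Q["b1"]+Q["b2"])/2))
E
```

```text
tongA [0.5492 0.0348 0.01  ]
tongB [0.5519 0.0168 0.01  ]
rootA [0.5825 0.0417 0.01  ]
rootB [0.5854 0.0202 0.01  ]
tipF [ 0.6108 -0.0418  0.23  ]
tipL [0.5809 0.1008 0.23  ]
tipR [ 0.7527 -0.012   0.23  ]
kL1 [0.6687 0.0658 0.321 ]
kL2 [0.6449 0.03   0.321 ]
kR1 [0.685 0.052 0.321]
kR2 [0.6603 0.0165 0.321 ]
hole [ 0.6162 -0.3242  0.006 ]
e1 [ 0.6318 -0.3036  0.006 ]
e2 [ 0.6333 -0.3414  0.006 ]
b1 [ 0.4588 -0.3598  0.007 ]
b2 [ 0.4567 -0.2968  0.007 ]
b3 [ 0.5173 -0.3579  0.007 ]
b4 [ 0.5145 -0.2915  0.007 ]
axis [0.66675631 0.04440328 0.23      ] -123.01291189800777 -33.269160115344434 0.20548874273479523
tongue [0.55053784 0.02580064 0.01      ] -170.90602839851087 -171.2213090381266
knob az 56.48866443017976 55.18834708976327
paddle az 1.472764663374147 0.15850687310306116
```

```bash
python3 -m creep '[{"dp":[0.66,0.91,0],"rotation":[0,0,0.38],"jaw":1},{"dp":[0.66,0.91,0],"rotation":[0,0,0.38],"jaw":1},{"dp":[0,0,-0.5],"rotation":[0,0,0],"jaw":1},{"dp":[0,0,0],"rotation":[0,0,0],"jaw":1}]'
python3 - <<'E'
from h import *
s=ctrl.read_state(); print(s["ee_pos"],R.from_quat(s["tcp_rot"]).as_matrix().round(3)[:,1],s["qpos"].round(3),s["clock"])
c=optics.capture("wrist");cv2.imwrite("pics/w2.png",c["image"])
T=wT(c,s)
k=np.array([.6665,.0435,.321]);print(proj(c,k,T))
E
```

```text
clock: 2.75
ee_pos: [0.6649, 0.0416, 0.4037]
tcp_rot: [0.883, 0.469, -0.002, -0.001]
wrist_force: [1.0, -0.1, -0.2]
opening: 0.999
[0.66488757 0.04164262 0.40368177] [ 0.829 -0.56  -0.004] [ 0.24   0.411 -0.565  1.192  0.215  1.602 -0.875] 2.75
[263.56946975 197.59720831]
```

View pics/w2.png

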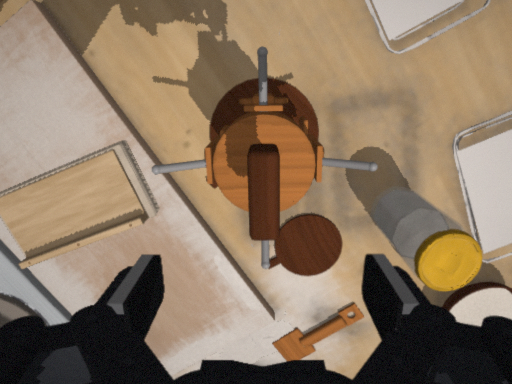

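The knob is centred at (264,194), lined up with the jaws, so I'll descend and grip it.

```bash
python3 -m creep '[{"dp":[0.03,0.04,-0.8],"rotation":[0,0,0],"jaw":1},{"dp":[0,0,-0.8],"rotation":[0,0,0],"jaw":1},{"dp":[0,0,-0.78],"rotation":[0,0,0],"jaw":1},{"dp":[0,0,0],"rotation":[0,0,0],"jaw":1},{"dp":[0,0,0],"rotation":[0,0,0],"jaw":0.15},{"dp":[0,0,0],"rotation":[0,0,0],"jaw":0.15},{"dp":[0,0,0],"rotation":[0,0,0],"jaw":0.1},{"dp":[0,0,0],"rotation":[0,0,0],"jaw":0.1},{"dp":[0,0,0],"rotation":[0,0,0],"jaw":0.1}]' 50
```

```text
clock: 3.92
ee_pos: [0.6672, 0.0443, 0.2887]
tcp_rot: [0.883, 0.469, 0.001, 0.0]
wrist_force: [-1.4, 0.4, 5.1]
opening: 0.251
```

```bash
python3 -m creep '[{"dp":[0,0,0],"rotation":[0,0,-0.5],"jaw":0.1},{"dp":[0,0,0],"rotation":[0,0,-0.75],"jaw":0.1},{"dp":[0,0,0],"rotation":[0,0,-0.75],"jaw":0.1},{"dp":[0,0,0],"rotation":[0,0,-0.75],"jaw":0.1},{"dp":[0,0,0],"rotation":[0,0,-0.75],"jaw":0.1},{"dp":[0,0,0],"rotation":[0,0,-0.75],"jaw":0.1},{"dp":[0,0,0],"rotation":[0,0,-0.75],"jaw":0.1},{"dp":[0,0,0],"rotation":[0,0,-0.7],"jaw":0.1},{"dp":[0,0,0],"rotation":[0,0,-0.36],"jaw":0.1},{"dp":[0,0,0],"rotation":[0,0,0],"jaw":0.1},{"dp":[0,0,0],"rotation":[0,0,0],"jaw":0.1}]'
python3 - <<'E'
from h import *
s=ctrl.read_state(); print(s["ee_pos"],R.from_quat(s["tcp_rot"]).as_matrix().round(3)[:,1],s["qpos"].round(3),s["clock"],s["ft_torque"])
c=optics.capture("wrist");T=wT(c,s);np.savez("w3.npz",T=T,K=c["K"],k1=c["k1"]);cv2.imwrite("pics/w3.png",c["image"])
c=optics.capture("top");cv2.imwrite("pics/t3.png",cv2.resize(c["image"][145:215,190:280],None,fx=8,fy=8,interpolation=cv2.INTER_CUBIC))
E
```

```text
clock: 5.3
ee_pos: [0.6684, 0.0426, 0.2887]
tcp_rot: [0.998, 0.065, 0.002, 0.001]
wrist_force: [0.5, -2.2, 5.4]
opening: 0.25
[0.66836653 0.04257655 0.28867946] [ 0.129 -0.992  0.002] [ 0.152  0.421 -0.402  1.398  0.167  1.352 -1.696] 5.3 [-0.20255353 -0.01848533 -0.10121756]
```

View pics/w3.png

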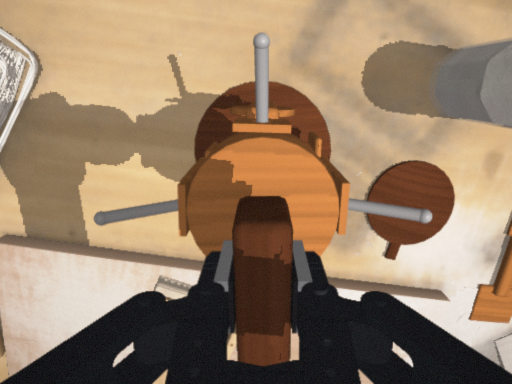

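View pics/t3.png

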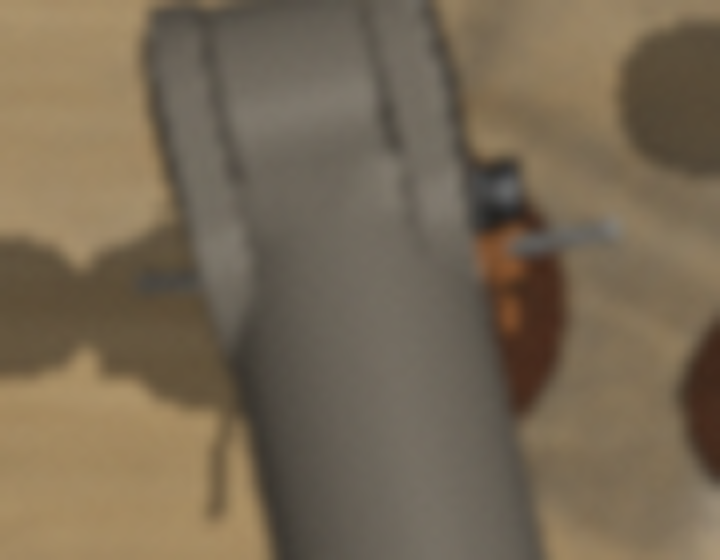

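The three paddles are still on their pegs. I'll release, back off and check against the pointer.

```bash
python3 -m creep '[{"dp":[0,0,0],"rotation":[0,0,0],"jaw":1},{"dp":[0,0,0],"rotation":[0,0,0],"jaw":1},{"dp":[0,0,0],"rotation":[0,0,0],"jaw":1},{"dp":[0,0,0],"rotation":[0,0,0],"jaw":1},{"dp":[0,0,0.7],"rotation":[0,0,0],"jaw":1},{"dp":[0,0,0.9],"rotation":[0,0,0],"jaw":1},{"dp":[0,0,0.9],"rotation":[0,0,0],"jaw":1},{"dp":[-1,-0.4,0],"rotation":[0,0,0],"jaw":1},{"dp":[-1,-0.4,0],"rotation":[0,0,0],"jaw":1},{"dp":[-1,-0.4,0],"rotation":[0,0,0],"jaw":1},{"dp":[0,0,0],"rotation":[0,0,0],"jaw":1},{"dp":[0,0,0],"rotation":[0,0,0],"jaw":1}]'
python3 - <<'E'
from h import *
s=ctrl.read_state(); print(s["ee_pos"],s["qpos"].round(3))
c=optics.capture("wrist");T=wT(c,s);np.savez("w4.npz",T=T,K=c["K"],k1=c["k1"]);cv2.imwrite("pics/w4.png",c["image"])
E
```

```text
clock: 6.9
ee_pos: [0.5176, -0.0157, 0.4128]
tcp_rot: [0.998, 0.065, 0.001, -0.0]
wrist_force: [0.5, -1.1, 0.2]
opening: 0.996
[ 0.51763713 -0.01571981  0.41277666] [ 0.306  0.088 -0.389  1.544  0.033  1.515 -1.525]
```

View pics/w4.png

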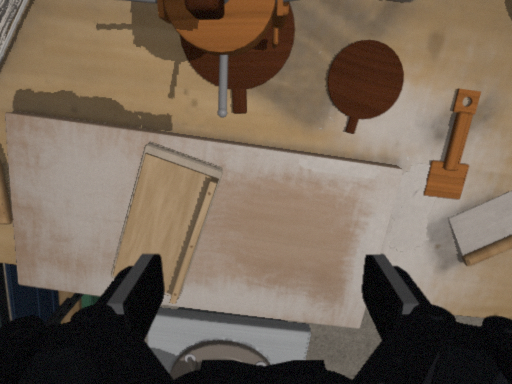

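```bash
python3 - <<'E'
from h import *
im=cv2.imread("pics/w4.png");cv2.imwrite("pics/w4c.png",cv2.resize(im[0:125,150:310],None,fx=4.8,fy=4.8,interpolation=cv2.INTER_CUBIC))
cv2.imwrite("pics/w4p.png",cv2.resize(im[80:205,415:485],None,fx=4.8,fy=4.8,interpolation=cv2.INTER_CUBIC))
c=optics.capture("top");cv2.imwrite("pics/t4.png",c["image"])
cv2.imwrite("pics/t4c.png",cv2.resize(c["image"][145:215,190:280],None,fx=8,fy=8,interpolation=cv2.INTER_CUBIC))
E
```

```text
(no output)
```

View pics/w4c.png

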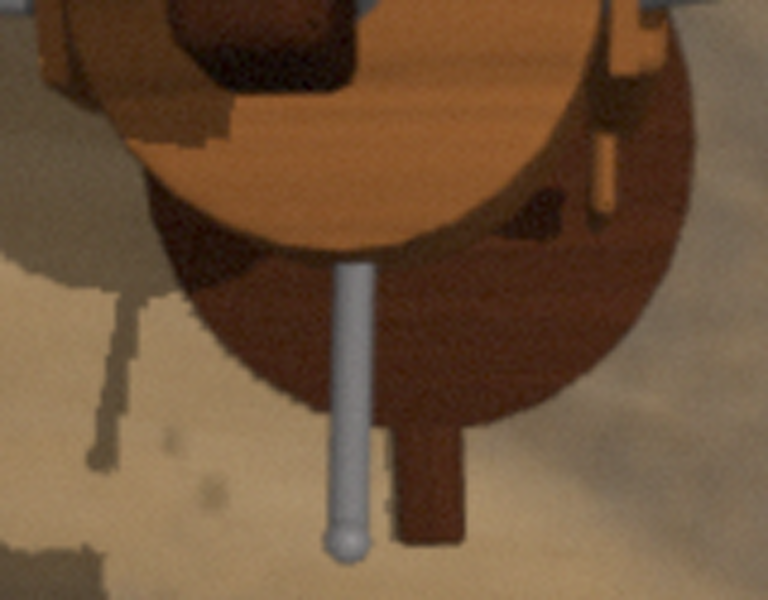

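View pics/w4p.png

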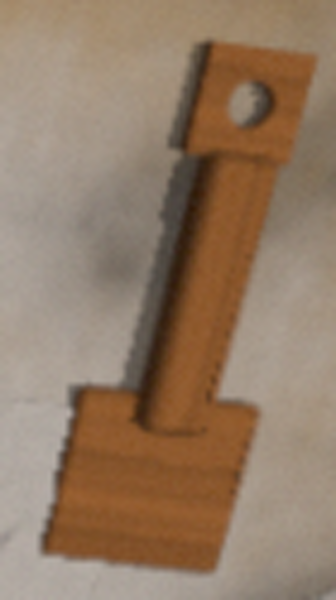

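View pics/t4c.png

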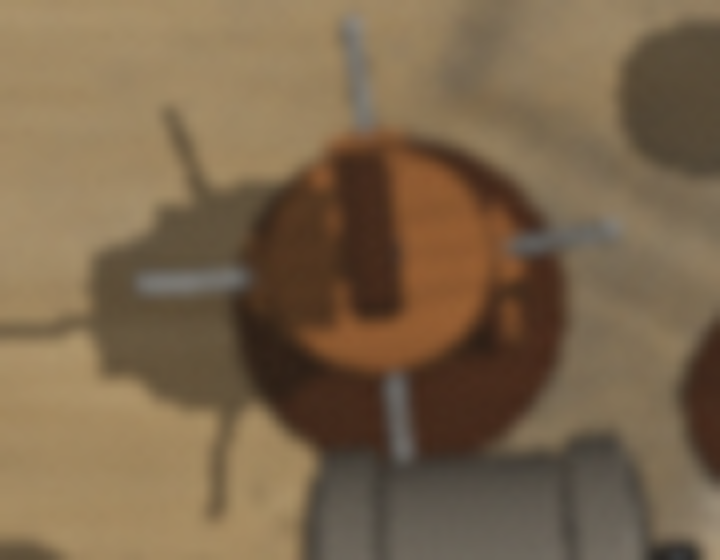

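```bash
python3 - <<'E'
from h import *
d=np.load("w4.npz");c={"K":d["K"],"k1":float(d["k1"])};T=d["T"]
f=lambda x,y:(150+(x+.5)/4.8-.5,(y+.5)/4.8-.5); g=lambda x,y:(415+(x+.5)/4.8-.5,80+(y+.5)/4.8-.5)
az=lambda v:np.degrees(np.arctan2(v[1],v[0]))
tip=onz(c,f(348,543),.23,T)
# peg on its lower/hub end: center at radius .05 z~.2
rt=onz(c,f(355,268),.2015,T)
t=(onz(c,f(398,541),.01,T)+onz(c,f(464,543),.01,T))/2
r=(onz(c,f(391,432),.01,T)+onz(c,f(463,432),.01,T))/2
# disc left/right edges at foot top (right only visible), bottom
print("tip",tip,"root",rt,az(tip-rt),"tong",t,r,az(t-r))
c2=optics.capture("top");h=lambda x,y:(190+(x+.5)/8-.5,145+(y+.5)/8-.5)
A,B,C=[onz(c2,h(*p),.23) for p in [(348,20),(615,230),(138,283)]]
ax=(B+C)/2
print("top tips",A,B,C,"axis",ax,az(A-ax)-180,az(B-C)-90,)
for a in (ax[:2],[.6665,.0435]): a=np.array(a);print(az(tip[:2]-a),az(t[:2]-a))
h1=onz(c,g(252,105),.006,T);b=(onz(c,g(43,551),.007,T)+onz(c,g(215,570),.007,T))/2
e=(onz(c,g(208,42),.006,T)+onz(c,g(316,56),.006,T))/2
print("hole",h1,"bl",b,"e",e,az(h1-b),az(e-b),np.linalg.norm(h1-b))
E
```

```text
tip [0.56447926 0.02890468 0.23      ] root [0.61622043 0.0358958  0.2015    ] -172.3049590600642 tong [0.54869902 0.02525109 0.01      ] [0.58259963 0.03037605 0.01      ] -171.40333612572135
top tips [0.76941492 0.0581206  0.23      ] [ 0.67950084 -0.05997572  0.23      ] [0.65250291 0.14678247 0.23      ] axis [0.66600188 0.04340337 0.23      ] -171.90033809634673 -172.56056112975736
-171.87240776230988 -171.20341287203755
-171.85837926658547 -171.1941294157935
hole [ 0.61413051 -0.32666338  0.006     ] bl [ 0.4566153  -0.32899898  0.007     ] e [ 0.63181056 -0.32488672  0.006     ] 0.8495045813746342 1.3446236455017664 0.15753569712954416
```

The peg is at azimuth -172.1° and the pointer at -171.3°, so they agree within 1°. Next is the paddle.

```bash
python3 -m creep '[{"dp":[0.05,-1,0],"rotation":[0,0,-0.2],"jaw":1},{"dp":[0.05,-1,0],"rotation":[0,0,-0.2],"jaw":1},{"dp":[0.05,-1,-0.5],"rotation":[0,0,-0.2],"jaw":1},{"dp":[0.05,-1,-0.5],"rotation":[0,0,-0.16],"jaw":1},{"dp":[0.05,-1,-0.5],"rotation":[0,0,0],"jaw":1},{"dp":[0.05,-1,-0.5],"rotation":[0,0,0],"jaw":1},{"dp":[0.05,-0.24,-0.9],"rotation":[0,0,0],"jaw":1},{"dp":[0,0,-0.9],"rotation":[0,0,0],"jaw":1},{"dp":[0,0,-0.9],"rotation":[0,0,0],"jaw":1},{"dp":[0,0,-0.9],"rotation":[0,0,0],"jaw":0.8},{"dp":[0,0,0],"rotation":[0,0,0],"jaw":0.8},{"dp":[0,0,0],"rotation":[0,0,0],"jaw":0.8}]'
python3 - <<'E'
from h import *
s=ctrl.read_state(); print(s["ee_pos"],R.from_quat(s["tcp_rot"]).as_matrix().round(3)[:,1],s["qpos"].round(3),s["clock"])
c=optics.capture("wrist");T=wT(c,s);np.savez("w5.npz",T=T,K=c["K"],k1=c["k1"]);cv2.imwrite("pics/w5.png",c["image"])
E
```

```text
clock: 8.55
ee_pos: [0.5364, -0.3285, 0.1337]
tcp_rot: [1.0, 0.012, 0.001, 0.0]
wrist_force: [-0.7, -0.7, 1.1]
opening: 0.801
[ 0.53639551 -0.32845978  0.13366657] [ 0.025 -1.     0.001] [ 0.608  0.448 -0.168  1.691  0.086  1.007 -1.135] 8.55
```

View pics/w5.png

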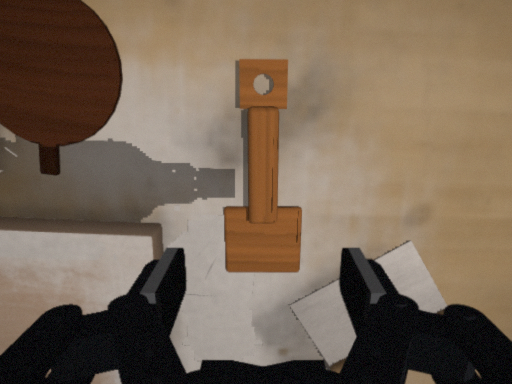

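The close view shows the paddle with its hole at (263,84), the handle lined up with the jaws and the blade at (263,240). The choice is confirmed.

```bash
python3 - <<'E'
from h import *
d=np.load("w5.npz");c={"K":d["K"],"k1":float(d["k1"])};T=d["T"]
az=lambda v:np.degrees(np.arctan2(v[1],v[0]))
h=onz(c,(263,83.5),.006,T);b=(onz(c,(226,271),.007,T)+onz(c,(300,271.5),.007,T))/2
e=(onz(c,(240,60),.006,T)+onz(c,(288,60),.006,T))/2; w=(onz(c,(249,140),.014,T)+onz(c,(279,140),.014,T))/2
w2=(onz(c,(249,218),.014,T)+onz(c,(278,218),.014,T))/2
print(h,b,e,w,w2,az(h-b),az(e-b),az(w-w2),h[:2]-.08*np.array([1,.02]))
E
```

```text
[ 0.61430587 -0.32621228  0.006     ] [ 0.45594204 -0.33031141  0.007     ] [ 0.63106567 -0.32652111  0.006     ] [ 0.5729472  -0.32802547  0.014     ] [ 0.50922551 -0.32931619  0.014     ] 1.4827270357606637 1.2398893165837803 1.1604017282862944 [ 0.53430587 -0.32781228]
```

```bash
python3 -m creep '[{"dp":[-0.03,0.01,-0.8],"rotation":[0,0,0],"jaw":0.8},{"dp":[0,0,-0.8],"rotation":[0,0,0],"jaw":0.8},{"dp":[0,0,-0.6],"rotation":[0,0,0],"jaw":0.8},{"dp":[0,0,-0.39],"rotation":[0,0,0],"jaw":0.8},{"dp":[0,0,0],"rotation":[0,0,0],"jaw":0.8},{"dp":[0,0,0],"rotation":[0,0,0],"jaw":0.2},{"dp":[0,0,0],"rotation":[0,0,0],"jaw":0.2},{"dp":[0,0,0],"rotation":[0,0,0],"jaw":0.1},{"dp":[0,0,0],"rotation":[0,0,0],"jaw":0.1},{"dp":[0,0,0],"rotation":[0,0,0],"jaw":0.1}]' 60
```

```text
clock: 9.85
ee_pos: [0.5342, -0.3282, 0.0045]
tcp_rot: [1.0, 0.012, 0.001, 0.001]
wrist_force: [-1.0, 0.5, 6.4]
opening: 0.259
```

```bash
python3 -m creep '[{"dp":[0,0,0.6],"rotation":[0,0,0],"jaw":0.1},{"dp":[-0.32,0,1],"rotation":[0,0,0.28],"jaw":0.1},{"dp":[-0.32,0,1],"rotation":[0,0,0.28],"jaw":0.1},{"dp":[-0.32,0,1],"rotation":[0,0,0.28],"jaw":0.1},{"dp":[0,0.99,0],"rotation":[0,0,0],"jaw":0.1},{"dp":[0,0.99,0],"rotation":[0.13,-0.9,0],"jaw":0.1},{"dp":[0,0.99,0],"rotation":[0.13,-0.9,0],"jaw":0.1},{"dp":[0,0.99,0],"rotation":[0.13,-0.9,0],"jaw":0.1},{"dp":[0,0.99,0],"rotation":[0.13,-0.9,0],"jaw":0.1},{"dp":[0,0.99,0],"rotation":[0.13,-0.9,0],"jaw":0.1},{"dp":[0,0.99,0],"rotation":[0.13,-0.9,0],"jaw":0.1},{"dp":[0,0,0],"rotation":[0.1,-0.7,0],"jaw":0.1},{"dp":[0,0,0],"rotation":[0,0,0],"jaw":0.1},{"dp":[0,0,0],"rotation":[0,0,0],"jaw":0.1}]'
cat >> h.py <<'E'
def rep():
    s=ctrl.read_state(); M=R.from_quat(s["tcp_rot"]).as_matrix()
    x,z=M[:,0],M[:,2]; T=np.degrees(np.arctan2(x[2],np.hypot(x[0],x[1])))
    hole=s["ee_pos"]+.0801*x+.001*z
    print("t",s["clock"],"ee",s["ee_pos"].round(4),"T",round(T,1),"head",np.degrees(np.arctan2(x[1],x[0])).round(1),"roll",M[2,1].round(3),"F",np.round(s["wrist_force"],1),"tau",np.round(s["ft_torque"],2),"op",round(s["opening"],3))
    ax=np.array([.666,.0435]);a=np.radians(8.0);u=np.array([np.cos(a),np.sin(a)]);v=np.array([-u[1],u[0]])
    d=hole[:2]-ax; print("hole",hole.round(4),"r",round(-(d@u),4),"lat",round(d@v,4),"peg z at r",round(.230+(-(d@u)-.102)*np.tan(np.pi/6),4)); print("q",s["qpos"].round(2)); return s
E
python3 - <<'E'
from h import *
s=rep()
c=optics.capture("wrist");T=wT(c,s);np.savez("w6.npz",T=T,K=c["K"],k1=c["k1"]);cv2.imwrite("pics/w6.png",c["image"])
c=optics.capture("side");cv2.imwrite("pics/s6.png",cv2.resize(c["image"][100:300,130:400],None,fx=2.9,fy=2.9,interpolation=cv2.INTER_CUBIC))
E
```

```text
clock: 11.6
ee_pos: [0.4987, -0.0058, 0.2023]
tcp_rot: [0.928, 0.069, 0.363, -0.035]
wrist_force: [-0.3, 1.0, -0.2]
opening: 0.255
t 11.6 ee [ 0.4987 -0.0058  0.2023] T 42.8 head 8.0 roll -0.015 F [-0.3  1.  -0.2] tau [-0.15  0.82 -0.05] op 0.255
hole [0.5576 0.0025 0.256 ] r 0.1131 lat -0.0255 peg z at r 0.2364
q [ 0.64 -0.15 -0.57  2.45 -1.26  0.23 -0.22]
```

View pics/w6.png

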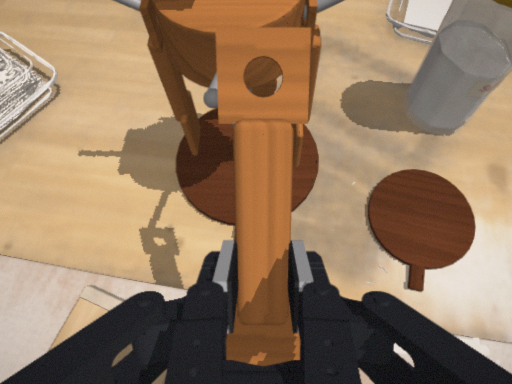

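View pics/s6.png

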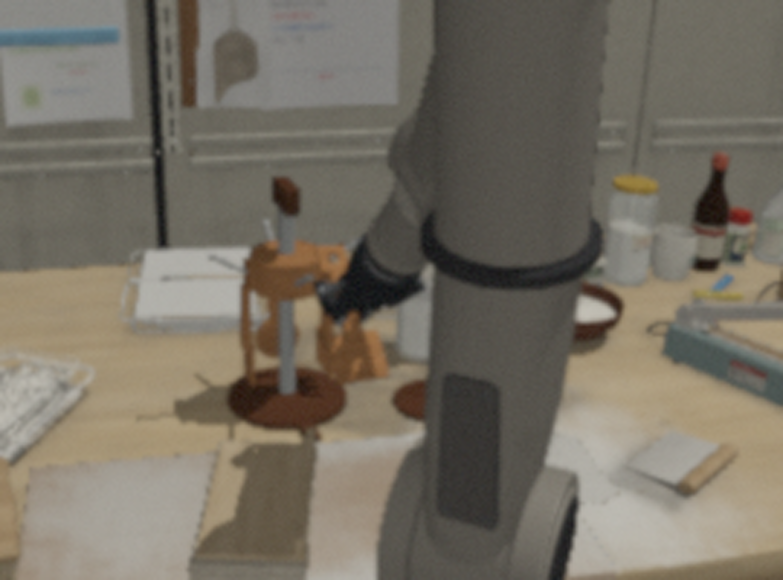

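The wrist view shows the hole at (264,76) and the peg tip behind it at (212,92). The arm is near its joint limits, so this tilt can't be fully reached here. A smaller tilt of about 33° should do, so I'll back off and try that.

```bash
python3 -m creep '[{"dp":[-0.34,0,0],"rotation":[-0.07,0.5,0],"jaw":0.1},{"dp":[0,0.24,0],"rotation":[-0.07,0.5,0],"jaw":0.1},{"dp":[0,0.24,0],"rotation":[-0.02,0.2,0],"jaw":0.1},{"dp":[0,0,0],"rotation":[0,0,0],"jaw":0.1},{"dp":[0,0,0],"rotation":[0,0,0],"jaw":0.1}]'
python3 - <<'E'
from h import *
rep()
q=np.array([[1.23003359,0.39920215,0.04502873,1.53787496,-0.01870979,1.20689871,-0.05069844],[.4,.268,-.519,1.31,.132,1.597,-.8],[.24,.411,-.565,1.192,.215,1.602,-.875],[.152,.421,-.402,1.398,.167,1.352,-1.696],[.306,.088,-.389,1.544,.033,1.515,-1.525],[.608,.448,-.168,1.691,.086,1.007,-1.135],[.64,-.15,-.57,2.45,-1.26,.23,-.22]])
qt=np.array([[.992695,.120644,-.00018,-.00096],[.907,.422,0,0],[.883,.469,-.002,-.001],[.998,.065,.002,.001],[.998,.065,.001,0],[1,.012,.001,0],[.928,.069,.363,-.035]])
p=np.array([[.1555,-.6305,.2303],[.6005,-.0478,.4313],[.6649,.0416,.4037],[.6684,.0426,.2887],[.5176,-.0157,.4128],[.5364,-.3285,.1337],[.4987,-.0058,.2023]])
import itertools
from scipy.optimize import least_squares
best=[]
Rt=R.from_quat(qt)
for s in itertools.product([1,-1],repeat=7):
    A=R.from_euler('ZYZYZYZ',np.zeros((7,7))[:, :3]) if 0 else None
    M=R.identity(7)
    for j in range(7): M=M*R.from_euler('z' if j%2==0 else 'y',q[:,j]*s[j])
    D=M.inv()*Rt; m=D.mean(); e=np.degrees((m.inv()*D).magnitude()).max()
    best.append((e,s,m.as_rotvec()))
best.sort(key=lambda b:b[0])
for b in best[:4]: print(b)
E
```

```text
clock: 12.32
ee_pos: [0.4848, 0.0191, 0.2025]
tcp_rot: [0.954, 0.07, 0.291, -0.033]
wrist_force: [0.5, -0.6, -0.6]
opening: 0.258
t 12.325 ee [0.4848 0.0191 0.2025] T 34.0 head 8.0 roll -0.021 F [ 0.5 -0.6 -0.6] tau [-0.16  0.69  0.01] op 0.258
hole [0.5512 0.0284 0.2465] r 0.1158 lat 0.001 peg z at r 0.238
q [ 0.87 -0.19 -0.84  2.36 -0.67  0.39 -0.87]
(np.float64(0.45815980963924496), (-1, 1, -1, 1, -1, 1, -1), array([1.04152336e-03, 7.10983263e-04, 1.56998096e+00]))
(np.float64(43.2060805040413), (-1, -1, -1, 1, -1, 1, -1), array([0.54307922, 0.08916644, 1.51364018]))
(np.float64(45.96044946464684), (-1, 1, 1, 1, -1, 1, -1), array([0.07113175, 0.22105755, 0.88474942]))
(np.float64(50.757016251243826), (1, 1, -1, 1, 1, 1, 1), array([-0.15816943,  0.21205163, -1.58361839]))
```

```bash
python3 - <<'E'
from h import *
s=ctrl.read_state()
c=optics.capture("wrist");T=wT(c,s);np.savez("w7.npz",T=T,K=c["K"],k1=c["k1"])
im=c["image"];cv2.imwrite("pics/w7.png",cv2.resize(im[0:200,130:400],None,fx=2.9,fy=2.9,interpolation=cv2.INTER_CUBIC))
M=R.from_quat(s["tcp_rot"]).as_matrix();hole=s["ee_pos"]+.0801*M[:,0]+.001*M[:,2]
print("pred hole px",proj(c,hole-.0025*M[:,2],T),"pred tip",proj(c,[.565,.0293,.23],T))
E
```

```text
pred hole px [264.59104183  76.32982556] pred tip [267.77081881  72.37805884]
```

View pics/w7.png

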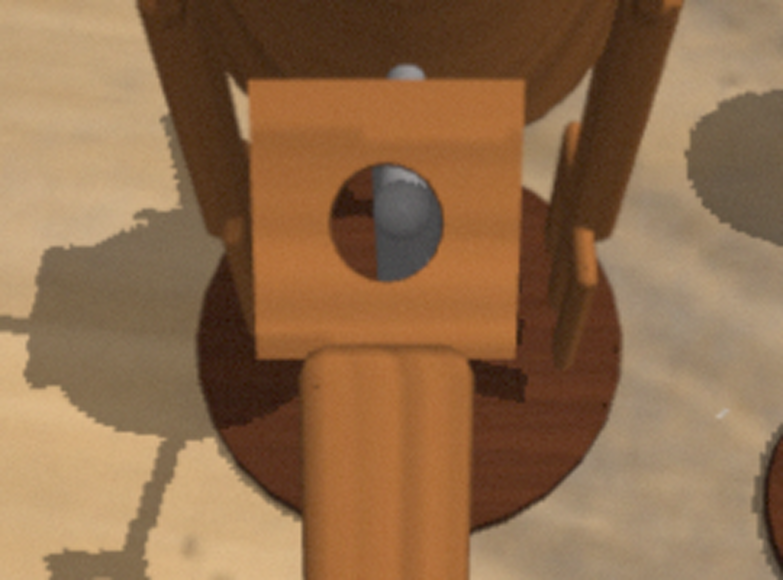

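The peg tip shows through the hole, about 3 mm to its right. I'll correct that and enter.

```bash
python3 -m creep '[{"dp":[0.1,-0.016,-0.14],"rotation":[0,0,0],"jaw":0.1},{"dp":[0.1,-0.016,-0.14],"rotation":[0,0,0],"jaw":0.1},{"dp":[0.1,0.014,-0.06],"rotation":[0,0,0],"jaw":0.1},{"dp":[0.1,0.014,-0.06],"rotation":[0,0,0],"jaw":0.1},{"dp":[0,0,0],"rotation":[0,0,0],"jaw":0.1}]'
python3 - <<'E'
from h import *
s=rep()
c=optics.capture("wrist")
im=c["image"];cv2.imwrite("pics/w8.png",cv2.resize(im[0:200,130:400],None,fx=2.9,fy=2.9,interpolation=cv2.INTER_CUBIC))
E
```

```text
clock: 13.0
ee_pos: [0.5055, 0.0198, 0.1827]
tcp_rot: [0.954, 0.071, 0.291, -0.033]
wrist_force: [0.1, -0.7, -0.3]
opening: 0.265
t 13.0 ee [0.5055 0.0198 0.1827] T 34.0 head 8.0 roll -0.022 F [ 0.1 -0.7 -0.3] tau [-0.13  0.74 -0.06] op 0.265
hole [0.5718 0.0292 0.2266] r 0.0953 lat -0.0011 peg z at r 0.2261
q [ 0.93 -0.09 -0.96  2.35 -0.55  0.29 -0.98]
```

View pics/w8.png

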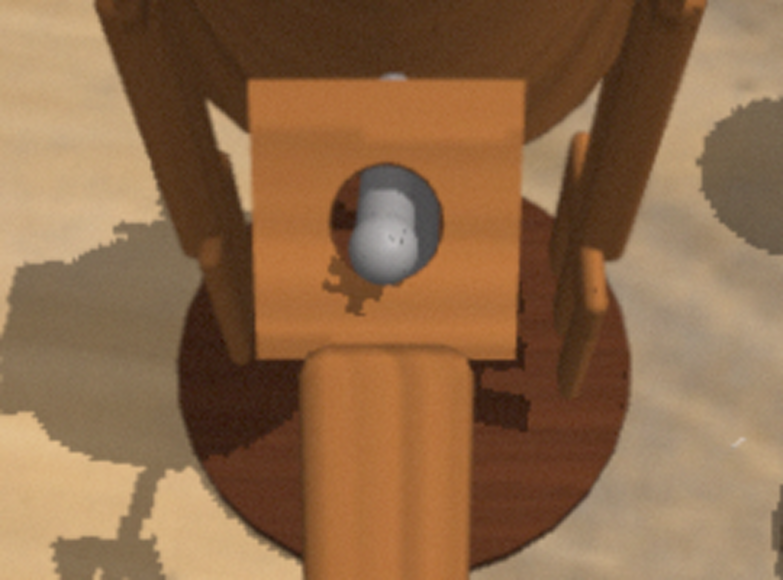

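The peg is through the hole, tip at (384,250) in the crop. I'll carry on along the slope.

```bash
python3 -m creep '[{"dp":[0.12,0.017,-0.07],"rotation":[0,0,0],"jaw":0.1},{"dp":[0.12,0.017,-0.07],"rotation":[0,0,0],"jaw":0.1},{"dp":[0.12,0.017,-0.07],"rotation":[0,0,0],"jaw":0.1},{"dp":[0.1,0.014,-0.06],"rotation":[0,0,0],"jaw":0.1},{"dp":[0,0,0],"rotation":[0,0,0],"jaw":0.1}]'
python3 - <<'E'
from h import *
s=rep()
c=optics.capture("wrist")
im=c["image"];cv2.imwrite("pics/w9.png",cv2.resize(im[0:200,130:400],None,fx=2.9,fy=2.9,interpolation=cv2.INTER_CUBIC))
E
```

```text
clock: 13.68
ee_pos: [0.5282, 0.0227, 0.1706]
tcp_rot: [0.954, 0.071, 0.29, -0.033]
wrist_force: [-0.2, -0.1, -2.9]
opening: 0.256
t 13.675 ee [0.5282 0.0227 0.1706] T 33.9 head 8.0 roll -0.022 F [-0.2 -0.1 -2.9] tau [-0.21  0.73 -0.03] op 0.256
hole [0.5945 0.0321 0.2144] r 0.0723 lat -0.0013 peg z at r 0.2129
q [ 0.99  0.02 -1.07  2.32 -0.2   0.23 -1.32]
```

View pics/w9.png

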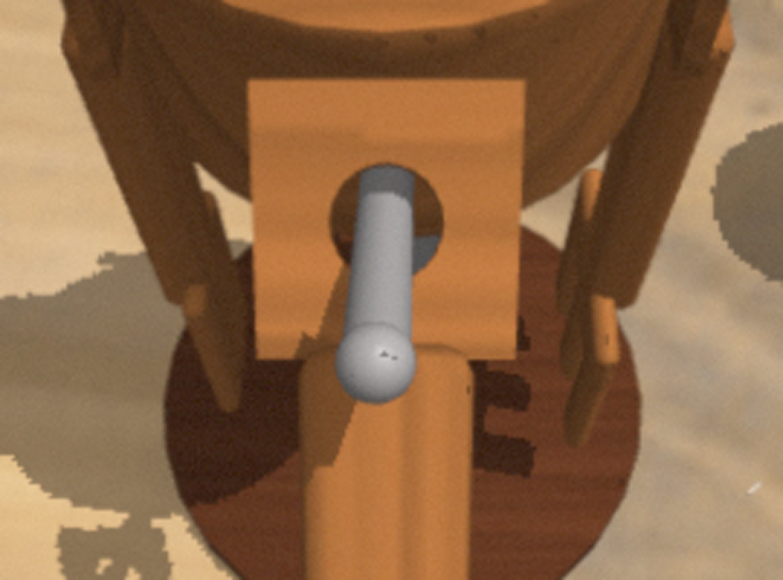

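```bash
python3 -m creep '[{"dp":[0.1,0.014,-0.1],"rotation":[0,0,0],"jaw":0.1},{"dp":[0,0,-0.05],"rotation":[0,0,0],"jaw":0.1},{"dp":[0,0,0],"rotation":[0,0,0],"jaw":0.1}]'
python3 - <<'E'
from h import *
s=rep()
E
```

```text
clock: 14.1
ee_pos: [0.5327, 0.0229, 0.1674]
tcp_rot: [0.955, 0.071, 0.287, -0.033]
wrist_force: [-0.4, 0.3, -0.6]
opening: 0.261
t 14.1 ee [0.5327 0.0229 0.1674] T 33.5 head 8.1 roll -0.022 F [-0.4  0.3 -0.6] tau [-0.13  0.73 -0.02] op 0.261
hole [0.5993 0.0323 0.2108] r 0.0676 lat -0.0018 peg z at r 0.2101
q [ 0.98  0.05 -1.07  2.31 -0.08  0.23 -1.43]
```

```bash
python3 -m creep '[{"dp":[0,0,0],"rotation":[0,0,0],"jaw":0.4},{"dp":[0,0,0],"rotation":[0,0,0],"jaw":0.5},{"dp":[0,0,0],"rotation":[0,0,0],"jaw":0.5},{"dp":[0,0,0],"rotation":[0,0,0],"jaw":0.5},{"dp":[0,0,0],"rotation":[0,0,0],"jaw":0.5}]'
python3 - <<'E'
from h import *
s=rep()
c=optics.capture("wrist")
im=c["image"];cv2.imwrite("pics/w10.png",im)
c=optics.capture("side");cv2.imwrite("pics/s10.png",cv2.resize(c["image"][130:270,180:340],None,fx=4,fy=4,interpolation=cv2.INTER_CUBIC))
E
```

```text
clock: 14.72
ee_pos: [0.533, 0.0229, 0.1675]
tcp_rot: [0.955, 0.071, 0.287, -0.033]
wrist_force: [0.2, -1.1, -0.1]
opening: 0.496
t 14.725 ee [0.533  0.0229 0.1675] T 33.6 head 8.1 roll -0.022 F [ 0.2 -1.1 -0.1] tau [-0.14  0.63  0.01] op 0.496
hole [0.5997 0.0324 0.211 ] r 0.0672 lat -0.0018 peg z at r 0.2099
q [ 0.98  0.05 -1.07  2.31 -0.08  0.23 -1.43]
```

View pics/w10.png

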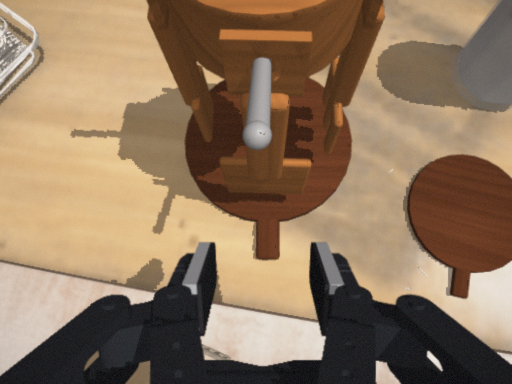

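View pics/s10.png

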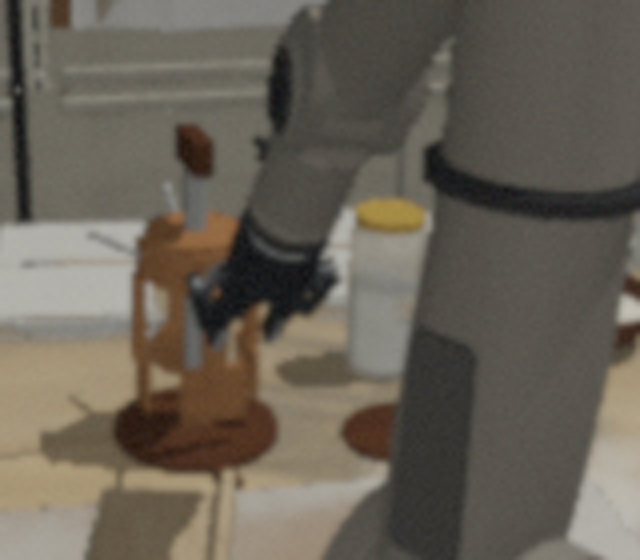

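The paddle is released and hanging on the peg, plate edge at (265,35) and blade at (265,175). I'll retreat outward and check how far home it is.

```bash
python3 -m creep '[{"dp":[-0.5,-0.07,0],"rotation":[0,0,0],"jaw":0.5},{"dp":[-0.5,-0.07,0],"rotation":[0,0,0],"jaw":0.5},{"dp":[0,0,0.8],"rotation":[0,0,0],"jaw":0.5},{"dp":[0,0,0.8],"rotation":[0,0,0],"jaw":0.3},{"dp":[0,0,0],"rotation":[0,0,0],"jaw":0.28},{"dp":[0,0,0],"rotation":[0,0,0],"jaw":0.28}]'
python3 - <<'E'
from h import *
s=rep()
c=optics.capture("wrist");T=wT(c,s);np.savez("w11.npz",T=T,K=c["K"],k1=c["k1"])
im=c["image"];cv2.imwrite("pics/w11.png",im);cv2.imwrite("pics/w11c.png",cv2.resize(im[0:200,150:380],None,fx=3.4,fy=3,interpolation=cv2.INTER_CUBIC))
c=optics.capture("top");cv2.imwrite("pics/t11.png",cv2.resize(c["image"][145:215,190:280],None,fx=8,fy=8,interpolation=cv2.INTER_CUBIC))
E
```

```text
clock: 15.58
ee_pos: [0.4933, 0.0171, 0.2465]
tcp_rot: [0.956, 0.071, 0.284, -0.032]
wrist_force: [-1.1, -0.6, -0.2]
opening: 0.282
t 15.575 ee [0.4933 0.0171 0.2465] T 33.2 head 8.1 roll -0.022 F [-1.1 -0.6 -0.2] tau [-0.09  0.56 -0.02] op 0.282
hole [0.5603 0.0267 0.2894] r 0.107 lat -0.0019 peg z at r 0.2329
q [ 1.06 -0.29 -0.94  2.28 -0.73  0.58 -0.82]
```

View pics/w11.png

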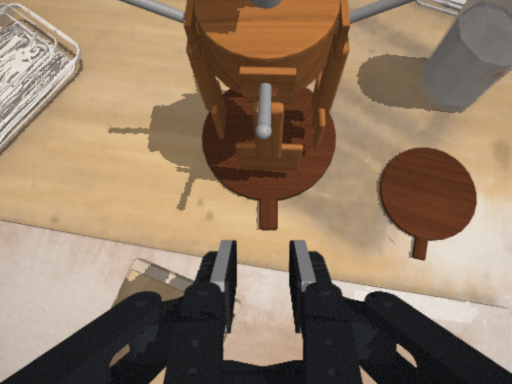

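View pics/t11.png

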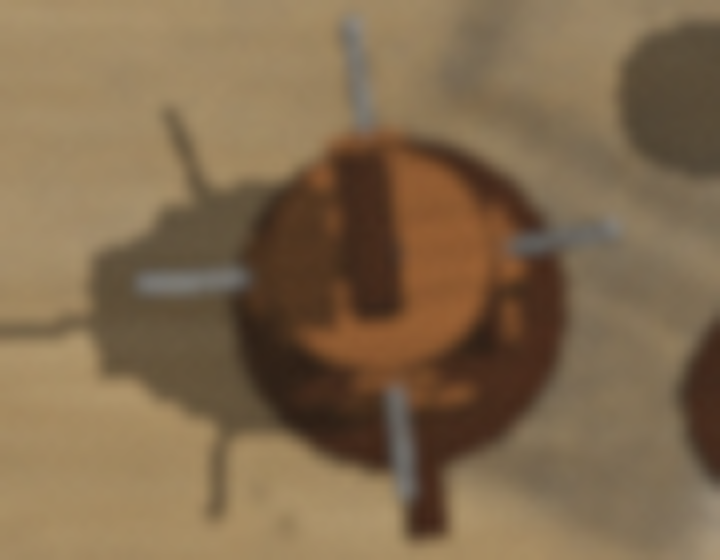

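```bash
python3 - <<'E'
from h import *
d=np.load("w11.npz");c={"K":d["K"],"k1":float(d["k1"])};T=d["T"]
im=cv2.imread("pics/w11.png");cv2.imwrite("pics/w11c.png",cv2.resize(im[50:180,200:340],None,fx=5,fy=4.6,interpolation=cv2.INTER_CUBIC))
ax=np.array([.666,.0435]);a=np.radians(8.0);u=np.array([np.cos(a),np.sin(a)])
for px,zs in [((268,69),(.214,.218,.222)),((268,76),(.214,.218,.222)),((271,145),(.105,.11)),((271,166),(.036,.042,.05))]:
    print(px,[(z,round(-float((onz(c,px,z,T)[:2]-ax)@u),4)) for z in zs])
# reference predictions if home and vertical
for n,r,z in [("top inner",.051,.217),("top outer",.056,.217),("hubtop front",.05,.225),("blade bottom outer",.0575,.0395)]:
    P=np.append(ax-r*u,z);print(n,proj(c,P,T))
E
```

```text
(268, 69) [(0.214, 0.0496), (0.218, 0.0525), (0.222, 0.0554)]
(268, 76) [(0.214, 0.055), (0.218, 0.0577), (0.222, 0.0605)]
(271, 145) [(0.105, 0.0559), (0.11, 0.0581)]
(271, 166) [(0.036, 0.0518), (0.042, 0.054), (0.05, 0.057)]
top inner [264.65375016  67.94367898]
top outer [264.53859751  74.60654416]
hubtop front [264.47342516  58.71333684]
blade bottom outer [267.05537083 169.62747492]
```

View pics/w11c.png

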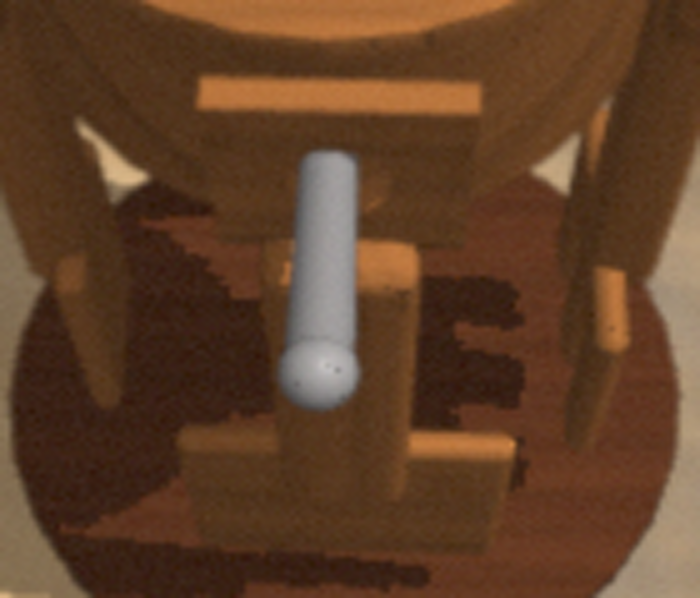

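The plate reads as home within 1–2 mm. I'll confirm by straddling the peg with the fingers and pushing the plate gently until the hub is felt.

```bash
python3 -m creep '[{"dp":[0,0,-0.48],"rotation":[0,0,0],"jaw":0.23},{"dp":[0,0,-0.48],"rotation":[0,0,0],"jaw":0.23},{"dp":[0.5,0.07,0],"rotation":[0,0,0],"jaw":0.23},{"dp":[0.5,0.07,0],"rotation":[0,0,0],"jaw":0.23},{"dp":[0.5,0.07,0],"rotation":[0,0,0],"jaw":0.23},{"dp":[0,0,0],"rotation":[0,0,0],"jaw":0.23}]'
python3 - <<'E'
from h import *
s=rep(); print("tcp r",np.linalg.norm(s["ee_pos"][:2]-[.666,.0435]))
c=optics.capture("wrist");cv2.imwrite("pics/w12.png",c["image"])
E
```

```text
clock: 16.42
ee_pos: [0.5495, 0.0256, 0.1955]
tcp_rot: [0.957, 0.072, 0.277, -0.034]
wrist_force: [-1.1, -0.4, -0.1]
opening: 0.228
t 16.425 ee [0.5495 0.0256 0.1955] T 32.4 head 8.1 roll -0.026 F [-1.1 -0.4 -0.1] tau [-0.12  0.61 -0.01] op 0.228
hole [0.617  0.0353 0.2376] r 0.0497 lat -0.0013 peg z at r 0.1998
q [ 1.22  0.06 -1.32  2.23 -0.03  0.34 -1.48]
tcp r 0.11786770047939019
```

View pics/w12.png

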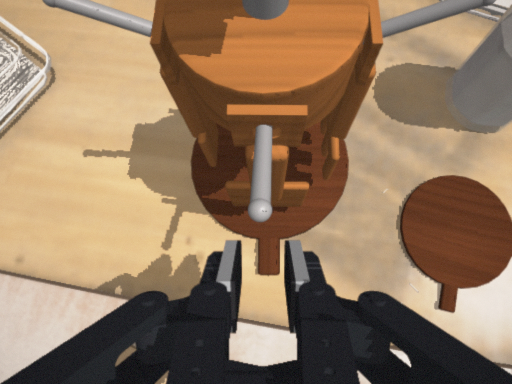

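```bash
python3 -m creep '[{"dp":[0.3,0.04,0],"rotation":[0,0,0],"jaw":0.23},{"dp":[0.3,0.04,0.04],"rotation":[0,0,0],"jaw":0.23},{"dp":[0,0,0],"rotation":[0,0,0],"jaw":0.23}]'
python3 - <<'E'
from h import *
s=rep(); print("tcp r",np.linalg.norm(s["ee_pos"][:2]-[.666,.0435]))
c=optics.capture("wrist");cv2.imwrite("pics/w13.png",c["image"])
E
```

```text
clock: 16.85
ee_pos: [0.5791, 0.0295, 0.1979]
tcp_rot: [0.958, 0.072, 0.277, -0.033]
wrist_force: [-0.6, 0.4, 0.4]
opening: 0.231
t 16.85 ee [0.5791 0.0295 0.1979] T 32.4 head 8.2 roll -0.022 F [-0.6  0.4  0.4] tau [-0.11  0.59  0.04] op 0.231
hole [0.6466 0.0393 0.24  ] r 0.0198 lat -0.0014 peg z at r 0.1825
q [ 1.02  0.14 -1.17  2.17  0.24  0.36 -1.74]
tcp r 0.08797757432779617
```

View pics/w13.png

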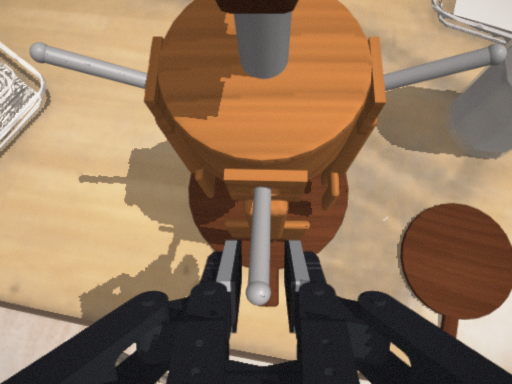

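```bash
python3 -m creep '[{"dp":[0.16,0.022,0],"rotation":[0,0,0],"jaw":0.23},{"dp":[0.16,0.022,0],"rotation":[0,0,0],"jaw":0.23},{"dp":[0,0,0],"rotation":[0,0,0],"jaw":0.23}]'
python3 -m creep '[{"dp":[0.06,0.008,0],"rotation":[0,0,0],"jaw":0.23},{"dp":[0,0,0],"rotation":[0,0,0],"jaw":0.23}]'
python3 -m creep '[{"dp":[0.06,0.008,0],"rotation":[0,0,0],"jaw":0.23},{"dp":[0,0,0],"rotation":[0,0,0],"jaw":0.23}]'
```

```text
clock: 17.27
ee_pos: [0.5947, 0.0309, 0.1979]
tcp_rot: [0.958, 0.072, 0.277, -0.032]
wrist_force: [0.4, -0.1, 0.2]
opening: 0.228
clock: 17.52
ee_pos: [0.5982, 0.0311, 0.1981]
tcp_rot: [0.958, 0.072, 0.277, -0.032]
wrist_force: [-0.1, 0.6, -0.2]
opening: 0.223
clock: 17.77
ee_pos: [0.6017, 0.0318, 0.1983]
tcp_rot: [0.957, 0.072, 0.278, -0.032]
wrist_force: [0.9, 0.8, 0.2]
opening: 0.227
```

```bash
python3 -m creep '[{"dp":[0.04,0.02,0],"rotation":[0,0,0],"jaw":0.23},{"dp":[0,0,0],"rotation":[0,0,0],"jaw":0.23}]'
python3 -m creep '[{"dp":[0.04,0.01,0],"rotation":[0,0,0],"jaw":0.23},{"dp":[0,0,0],"rotation":[0,0,0],"jaw":0.23}]'
python3 - <<'E'
from h import *
s=rep(); print("tcp r",np.linalg.norm(s["ee_pos"][:2]-[.666,.0435]))
c=optics.capture("wrist");im=c["image"];cv2.imwrite("pics/w14.png",cv2.resize(im[150:384,150:380],None,fx=3,fy=2.5,interpolation=cv2.INTER_CUBIC))
E
```

```text
clock: 18.02
ee_pos: [0.6035, 0.0328, 0.198]
tcp_rot: [0.958, 0.072, 0.277, -0.032]
wrist_force: [-0.9, -0.4, -0.5]
opening: 0.23
clock: 18.27
ee_pos: [0.604, 0.0329, 0.1973]
tcp_rot: [0.958, 0.072, 0.276, -0.031]
wrist_force: [-12.3, -2.0, 9.1]
opening: 0.229
t 18.275 ee [0.604  0.0329 0.1973] T 32.2 head 8.2 roll -0.02 F [-12.3  -2.    9.1] tau [-0.25  1.47  0.03] op 0.229
hole [0.6717 0.0426 0.2391] r -0.0055 lat -0.0017 peg z at r 0.1679
q [ 0.89  0.19 -1.07  2.12  0.37  0.39 -1.86]
tcp r 0.06285737549416177
```

View pics/w14.png

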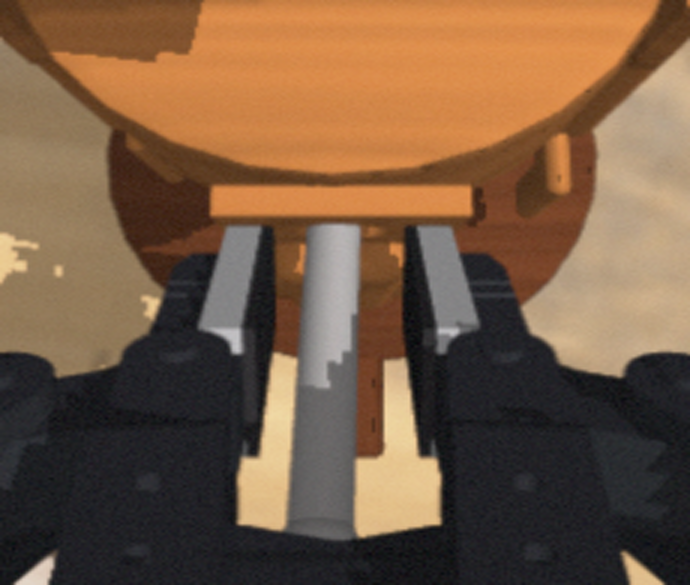

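The hub is felt: 12 N with the plate not moving, flush at (340,185) in the crop. I'll withdraw straight out.

```bash
python3 -m creep '[{"dp":[-0.2,-0.03,0.02],"rotation":[0,0,0],"jaw":0.23},{"dp":[-0.5,-0.07,0],"rotation":[0,0,0],"jaw":0.23},{"dp":[-0.5,-0.07,0],"rotation":[0,0,0],"jaw":0.23},{"dp":[-0.5,-0.07,0],"rotation":[0,0,0],"jaw":0.23},{"dp":[-0.5,-0.07,0],"rotation":[0,0,0],"jaw":0.23},{"dp":[-0.3,-0.05,0.5],"rotation":[0,0,0],"jaw":0.23},{"dp":[0,0,0.9],"rotation":[0,0,0],"jaw":0.23},{"dp":[0,0,0.9],"rotation":[0,0,0],"jaw":0.23},{"dp":[0,0,0],"rotation":[0,0,0],"jaw":0.23},{"dp":[0,0,0],"rotation":[0,0,0],"jaw":0.23},{"dp":[0,0,0],"rotation":[0,0,0],"jaw":0.23}]'
python3 - <<'E'
from h import *
s=rep()
c=optics.capture("wrist");T=wT(c,s);np.savez("w15.npz",T=T,K=c["K"],k1=c["k1"]);cv2.imwrite("pics/w15.png",c["image"])
c=optics.capture("top");cv2.imwrite("pics/t15f.png",c["image"]);cv2.imwrite("pics/t15.png",cv2.resize(c["image"][145:215,190:280],None,fx=8,fy=8,interpolation=cv2.INTER_CUBIC))
c=optics.capture("side");cv2.imwrite("pics/s15.png",cv2.resize(c["image"][130:270,180:340],None,fx=4,fy=4,interpolation=cv2.INTER_CUBIC))
E
```

```text
clock: 19.7
ee_pos: [0.4899, 0.0165, 0.3113]
tcp_rot: [0.959, 0.072, 0.271, -0.032]
wrist_force: [0.2, 0.8, 0.1]
opening: 0.227
t 19.7 ee [0.4899 0.0165 0.3113] T 31.7 head 8.2 roll -0.023 F [0.2 0.8 0.1] tau [-0.06  0.58  0.06] op 0.227
hole [0.5579 0.0263 0.3525] r 0.1094 lat -0.002 peg z at r 0.2343
q [ 1.11 -0.39 -0.89  2.16 -0.71  0.81 -0.84]
```

View pics/w15.png

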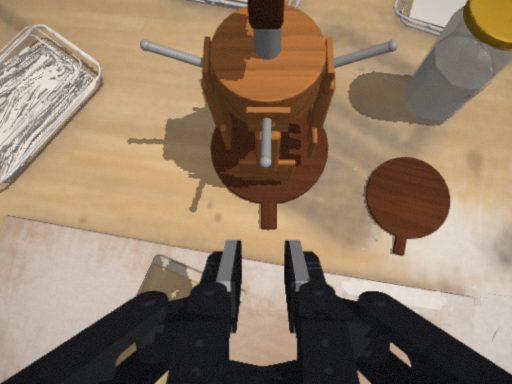

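View pics/t15.png

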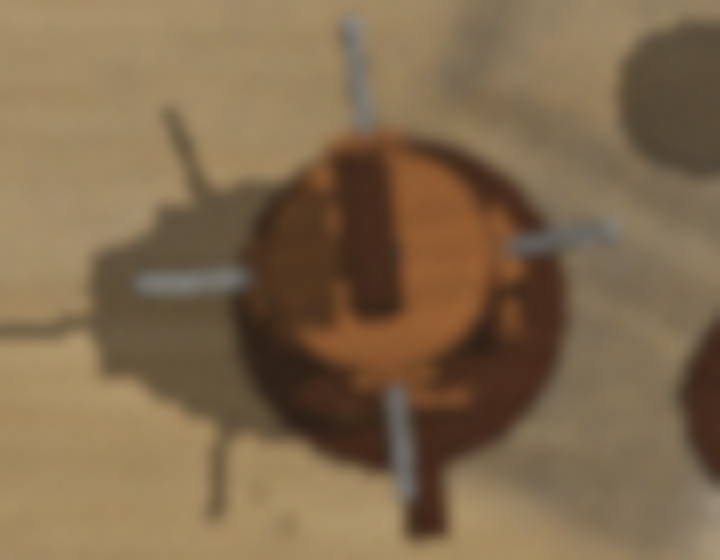

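View pics/s15.png

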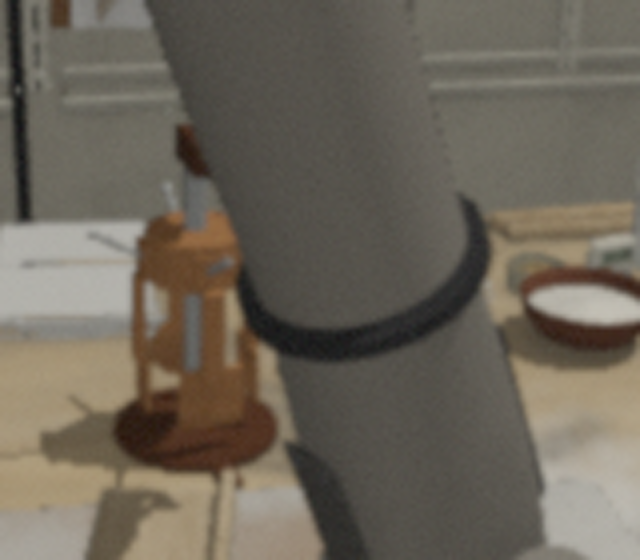

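View pics/t15f.png

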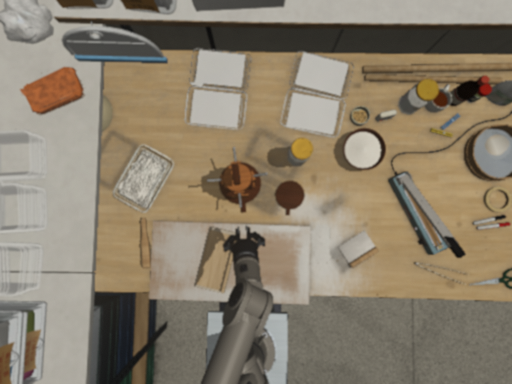

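```bash
python3 - <<'E'
from h import *
c=optics.capture("top");h=lambda x,y:(190+(x+.5)/8-.5,145+(y+.5)/8-.5)
A,B,C,D=[onz(c,h(*p),.23) for p in [(348,20),(615,230),(138,283),(409,497)]]
az=lambda v:np.degrees(np.arctan2(v[1],v[0]))
print(az(D-A),az(B-C)-90, A,D); t=onz(c,h(428,537),.01);print(t,az(t-(A+D)/2))
d=np.load("w15.npz");w={"K":d["K"],"k1":float(d["k1"])}
im=cv2.imread("pics/w15.png");cv2.imwrite("pics/w15c.png",cv2.resize(im[60:240,190:350],None,fx=4,fy=3.3,interpolation=cv2.INTER_CUBIC))
E
```

```text
-171.50647693010177 -172.56056112975736 [0.76941492 0.0581206  0.23      ] [0.56175327 0.02710936 0.23      ]
[0.54880578 0.02644983 0.01      ] -172.1188587285802
```

View pics/w15c.png

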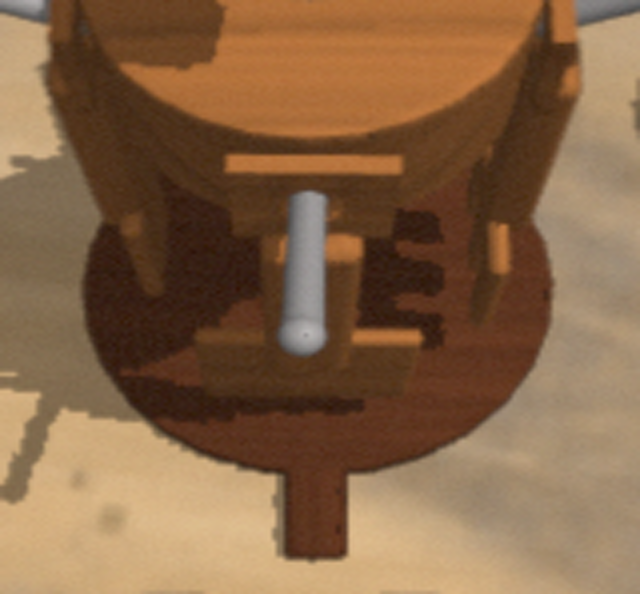

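The peg is still over the pointer, within 1°. The paddle is home and vertical, the others are in place, and the robot is clear.

```bash
python3 -c "
from station import ctrl
print(ctrl.sign_off())"
```

```text
the job is handed in; nothing more can be done
None
```

The job is done and handed in at about 20 s of the 61 s limit; `sign_off` gave no verdict.

**What I did:** I turned the carousel about 48° by its knob until the free peg stood over the larger foot's pointer. Then I gripped the paddle and slid its hole over the peg at about 34° of tilt. I let go, then pushed the plate with the fingers either side of the peg until it stopped on the hub at about 12 N.

**Last checks:**
- **Peg over pointer:** the peg reads -171.5° to -172.6° and the pointer -171.3° to -172.1°, so they agree within about 1°, which is the spread between my views.
- **Paddle:** it hangs vertically against the hub. It looked 1–2 mm off the peg's centre line sideways, which is within the hole's play.
- **The rest:** the other three paddles are on their pegs. The scraper, brush and jar look unmoved in the top picture, though I did not measure them. The robot was clear of everything.

**What went differently:** I first tried about 50° of tilt, but the arm hit its joint limits at 43°. I backed off to 34°, above the 25° minimum.

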